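# Open the drilling guide's shutter and hold the check rod centred in its bore

### The job

Take the check rod out of its wooden stand, seat its blade tip in the slot of the brass knob on the drilling guide and turn the knob clockwise (seen from above) with it until the red shutter is fully open. Then lower the same rod upright through the freshly gilded guide hole that this uncovers, without touching the gold bush or the picture frame underneath, until its tip shows in the gap between the bush and the frame. Finish while still holding the rod there, still, upright and centred in the hole; leave the jar, tape measure and mallet where they are.

Things in the scene. Friction and masses are not known exactly. Their poses are not given: they have to be found in the camera images.
- rod: Check rod, 155 mm long, about 120 g, upright in the stand's hole. Origin at its tip, z up along it. Blade 12 mm (its x) by 4 mm (its y), 16 mm long; round shank 8 mm across up to 85 mm; square dark wood handle 24 x 24 mm (sides along x and y) from 85 to 155 mm, brass band at its foot, blue one near its top. The handle's foot rests on the stand. Half a turn about z leaves it the same.
- rod_tip (a point): The centre of the lower end of the rod's blade (the rod's origin).
- stand: Fixed block of light wood, 70 x 70 mm, 90 mm high, with a 16 mm vertical hole through its middle in which the rod stands. Origin at the centre of its underside.
- guide: Fixed aluminium drilling guide: a bridge with a plate 70 mm (x) by 158 mm (y) and 20 mm thick, underside 65 mm and top 85 mm above the table, on legs 12 mm thick at its two ends in y. Origin on the table below the plate's centre. The knob's axis is at y = -30 mm, the bore's axis at y = +30 mm, both at x = 0.
- bush: Gold bush set flush in the guide's plate, 46 x 46 mm, 20 mm thick, with the vertical round guide hole, 26 mm across, right through its middle. Origin at the centre of its underside, on the bore's axis, 65 mm above the table. Covered by the red shutter at the start.
- bore_mouth (a point): On the bore's axis at the top face of the bush, 85 mm above the table.
- slot_floor (a point): Centre of the floor of the slot in the brass knob, on the knob's axis, 89 mm above the table; turns with the knob. The knob is round, 38 mm across, its top 10 mm above this point. The slot, open at the top, is 10 mm deep, 18 mm long along this point's x and 8 mm wide along its y: the blade has about 0.35 rad of play in it.
- shutter (a joint): Angle of the knob and the red shutter fixed to it, rad: 0 = over the bore, grows clockwise seen from above, stop at 1.0 = fully open (swung towards the guide's +x). Stays where it is left; turning takes about 0.03 N m. The shutter is a 3 mm thick arm with a 40 mm disc, 60 mm from the knob's axis.
- frame: Fixed corner of a red and gold picture frame running under the guide along the guide's x axis; its rail, 70 mm wide, is centred below the bore and its top is 30 mm above the table. Origin is the same as the guide's.
- jar: Bystander: closed white jar with blue cap and red label, 64 mm across, 85 mm high. Origin at the centre of its underside.
- tape: Bystander: yellow tape measure, 62 x 36 mm, 48 mm high. Origin at the centre of its underside.
- mallet: Bystander: wooden mallet lying on the table; head 70 x 110 mm, 55 mm high, centred 90 mm along +x from the origin; handle 24 mm across pointing to -x, ending 130 mm from the origin.
Not all that is in view belongs to the job. There is more than one size of the guide; the job needs the smallest.

How it is judged:
By the outcome, as a careful person would: the job done as asked, in the order asked, and still so for the second after the job is handed in, while the arm keeps its last pose, push and grip.
It also fails if it takes over 54 s, if anything falls off the work surface, if the arm or the gripper's body presses on something with over 40 N, if the wrist force passes 120 N, or if a joint passes its speed limit or range.

### The arm

A 6-joint arm with a two-finger parallel gripper is mounted at the origin on the work surface. World frame = base frame: x ahead of the robot, y to its left, z up, the work surface at z = 0. Lengths are in m, angles in rad, forces in N, time in s.
With the tool pointing down it reaches from about 0.3 to 0.875 m from the base axis. Payload 6.4 kg.
Tool frame: the origin (TCP) lies midway between the tips of the shut fingers; the grasp point (between the pads) lies 19 mm behind it (ctrl.pinch_z is the distance from the TCP to the grasp point, in m); z points along the fingers, y is the line along which they close (so a half turn about z gives the same grasp; the last joint's range is limited). The gripper opens to 85 mm and grips with 20 to 120 N. Pads are 22 mm wide; open, the fingers measure 114 mm over their backs; the gripper's body (76 mm by 85 mm) begins 54 mm behind the grasp point. The pads swing forward as they close: fully open they stand 13 mm farther back than shut.
Start: joints at [-1.526, 0.181, 1.607, -0, 1.354, -0.206], TCP at [0.143, -0.557, 0.231] pointing down, gripper open.
Joint ranges: [-2.99, 2.99], [-0.89, 2.07], [0.3, 2.58], [-1.14, 4.28], [0, 2.63], [-3.12, 3.12]. Speed limits (rad/s): [2.57, 2.57, 3.01, 3.14, 3.14, 3.14].

### API

Orientations are given as a unit quaternion [w, x, y, z].
In Python, from bench import ctrl gives the robot as it stands.
- The arm moves only by the tool apply_moves, never from a script. Its argument "moves" is a list of rows, each an object with "jaw": the opening, from 0 (shut) to 1 (fully open); "offset": the shift along the tool's x, y, z in mm, a list of three; "rot": the turn, a rotation vector about the tool's x, y, z in degrees, a list of three. In form: [{"jaw": jaw, "offset": [dx, dy, dz], "rot": [ax, ay, az]}, ...]. A call has exactly 5 rows; each row shifts and turns the commanded pose from where the row before left it, along the tool's axes as they then stand; what a row does not reach is not made up. A row lasts 1/8 s, in which the tool goes at most 62.5 mm and 10.7 degrees, less where a joint would pass 70% of its speed; a pose out of reach is approached as far as the arm can. A call is refused whole if a number of a shift passes 62.5 or a number of a turn 10.7, either way. A call with a gripper value outside its range is refused whole. The fingers move at their own pace and stop on an object; the grip force is fixed at half the most. Time passes only in rows, so rows that do not move let the fingers close, or fill a call up. It gives the time, the measured TCP pose, the force, the opening and the grip force at its end, in the units of the state.
- ctrl.get_obs(): the state, without advancing time (a new reading comes with each control period).
- ctrl.camera(name): name is "scene" or "top"; returns (picture, depth): 420x560x3 uint8, red, green, blue; 420x560 float32, m along the optical axis (not along the pixel's ray), 0 where there is no reading.
- ctrl.camera_params(name): a dict with "K" (3x3 intrinsics, pixels), "cam_to_world" (4x4, takes a point from camera to world coordinates). Camera axes: x right, y down, z forward; pixel columns grow to the right and rows downward; lengths in m; the calibration is good to about 2 mm. A picture is of the moment at which its call begins. camera_params takes no time and is no camera call.
- ctrl.hand_in(): hands the job in; it is judged then, once.
Trained networks look in the newest picture that a camera, given by its name, has taken for a name from the list of things; names that differ only in an ending like _2 or _b are one class to them, and where a whole thing is asked for, a point or a joint stands for the part that bears it (a point fixed in the world has none). Each returns a list of dicts, best first, with "score" (0 to 1); they miss things now and then, are a little off and sometimes report something else, mostly with a low value. They report only what shows in the picture. A call takes as long as a camera call. They do not tell look-alikes from the thing itself.
- ctrl.outline_of(camera, target): "region" (420x560 bool, what is visible of it) and "position" ([column, row] in pixels, amid what is visible of it).
The state is a dict: "time_s": time; "q": joint angles; "dq": joint speeds; "joint_efforts": joint torques, N m; "eef_pos": TCP position; "eef_rot": TCP orientation; "wrist_force": force on the tool from outside, world axes, zero at the start; "torque": the same for the moment, N m; "opening": opening from 0.0 (shut) to 1.0 (fully open); "grasp_force": force on a finger pad.
Only numpy, scipy, OpenCV 4.12 (cv2) and the standard library are available. Lean on these libraries where they do the work, as an engineer would, in place of code of your own. Each camera call takes 0.05 s, during which the arm holds its last target. There are 200 camera calls.

## Working session

There is one attempt and no reset: what is moved stays moved. The work goes in short steps, Python scripts to look and compute and a tool call to move; the robot and the scene stay as the last step left them, time stands still between calls to the robot, and variables do not carry over. Pictures are saved under pics/ and viewed, at most 13 in all, crops included, and the job is handed in when it is done.

Besides the shell and the picture viewer there is one more tool, called after "Call:" as name(argument=value, ...), one argument or row to a line, values as JSON. apply_moves: Moves the arm, as the interface text tells. Its arguments: {"type":"object","properties":{"moves":{"type":"array"}},"required":["moves"]}

```bash
mkdir -p pics; ls; python3 - <<'E'
from bench import ctrl
import cv2,numpy as np
ims=[]
for n in ("scene","top"):
    p,d=ctrl.camera(n); cv2.imwrite(f"pics/{n}0.png",p[:,:,::-1]); np.savez(f"{n}0.npz",p=p,d=d)
    P=ctrl.camera_params(n); print(n,P["K"].tolist(),P["cam_to_world"].round(4).tolist())
    for t in ("rod","stand","guide","bush","slot_floor","shutter","frame","jar","tape","mallet"):
        for r in ctrl.outline_of(n,t): print(t,round(r["score"],2),np.round(r["position"]),r["region"].sum())
print(ctrl.get_obs(),ctrl.pinch_z)
E
```

```text
pics
scene [[385.28054576737367, 0.0, 280.85446561981485], [0.0, 385.28054576737367, 206.50231089240643], [0.0, 0.0, 1.0]] [[0.2095, 0.605, -0.7682, 1.2272], [0.9777, -0.1159, 0.1753, -0.0854], [0.017, -0.7877, -0.6158, 0.7073], [0.0, 0.0, 0.0, 1.0]]
rod 0.72 [134. 226.] 440
stand 0.96 [140. 249.] 1527
stand 0.62 [287. 222.] 369
guide 0.92 [290. 228.] 1911
guide 0.79 [412. 217.] 4058
guide 0.72 [148. 178.] 3271
bush 0.71 [440. 216.] 37
bush 0.63 [172. 169.] 26
bush 0.57 [310. 223.] 75
slot_floor 0.88 [405. 207.] 755
slot_floor 0.7 [200. 234.] 522
slot_floor 0.64 [286. 224.] 391
shutter 0.94 [406. 205.] 744
shutter 0.89 [138. 166.] 431
shutter 0.55 [289. 224.] 392
frame 0.64 [316. 287.] 3790
jar 0.73 [163. 292.] 1235
jar 0.53 [130. 226.] 398
tape 0.92 [202. 232.] 521
mallet 0.82 [379. 184.] 1035
mallet 0.49 [138. 251.] 1496
top [[536.2885263563165, 0.0, 282.861703201318], [0.0, 536.2885263563165, 212.3061450975299], [0.0, 0.0, 1.0]] [[0.0028, -0.998, 0.0628, 0.3435], [-0.9999, -0.0022, 0.0099, 0.0791], [-0.0097, -0.0628, -0.998, 1.5283], [0.0, 0.0, 0.0, 1.0]]
rod 0.53 [418. 186.] 154

[... 592 characters left out ...]
7424e+00,  1.80829335e-01,  1.60700708e+00, -6.03066737e-06,
        1.35382226e+00, -2.06293806e-01]), 'dq': array([ 1.10005564e-03, -1.19909282e-03, -1.09989094e-03,  1.91012267e-03,
       -7.97044124e-05,  1.16462954e-03]), 'joint_efforts': array([-6.26108686e-04, -4.44856668e+01, -3.51686954e+01, -3.08820909e-04,
        7.09530941e-04, -8.80648770e-06]), 'eef_pos': array([ 0.14273036, -0.55700442,  0.23126852]), 'eef_rot': array([-3.31419157e-05,  9.92146643e-01,  1.25080128e-01, -2.67697676e-07]), 'wrist_force': array([-0.82966888,  0.40084016, -0.61616077]), 'torque': array([ 2.31596982e-05, -2.12412952e-02, -5.17212974e-03]), 'grasp_force': 0.0, 'opening': 1.0002145087019498} 0.0187
```

```bash
python3 - <<'E'
import cv2,numpy as np
p=np.load("top0.npz")["p"][90:310,90:490,::-1]
q=np.load("scene0.npz")["p"][130:330,80:480,::-1]
cv2.imwrite("pics/topc.png",cv2.resize(p,None,fx=2,fy=2,interpolation=cv2.INTER_CUBIC)); cv2.imwrite("pics/scc.png",cv2.resize(q,None,fx=2,fy=2,interpolation=cv2.INTER_CUBIC))
E
```

```text
(no output)
```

View pics/topc.png

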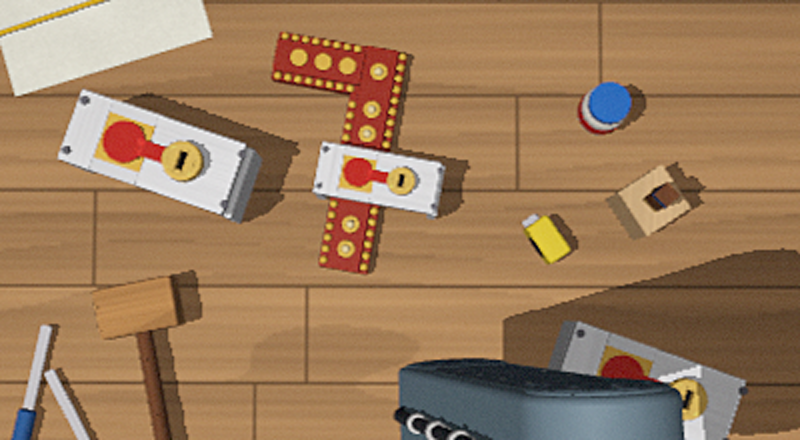

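View pics/scc.png

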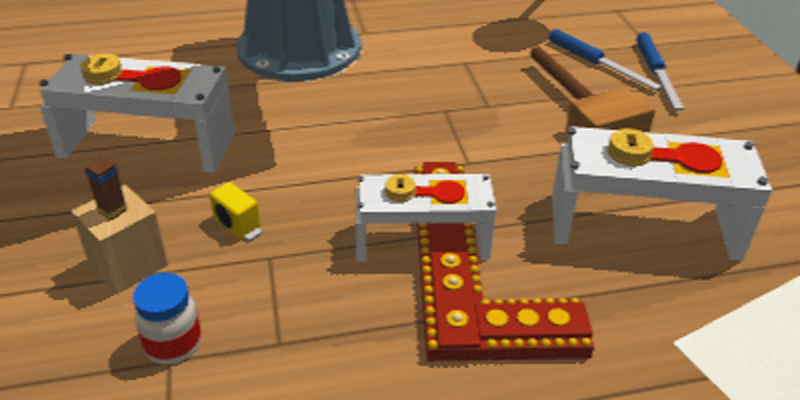

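The top crop shows the target, the small guide over the frame, with its knob at full-image pixel (290,180) and its disc at (269,176). The rod in its stand is at (422,187). The larger guides at left and lower right are decoys.

```bash
cat > h.py <<'E'
import numpy as np, cv2
from bench import ctrl
def cloud(n,d):
    P=ctrl.camera_params(n);K=P["K"];T=P["cam_to_world"]
    v,u=np.mgrid[:d.shape[0],:d.shape[1]]
    c=np.stack([(u-K[0,2])/K[0,0]*d,(v-K[1,2])/K[1,1]*d,d],-1)
    w=c@T[:3,:3].T+T[:3,3]; w[d==0]=np.nan; return w
def project(n,p):
    P=ctrl.camera_params(n);K=P["K"];T=P["cam_to_world"]
    c=(np.atleast_2d(p)-T[:3,3])@T[:3,:3]; return c[:,:2]/c[:,2:]*[K[0,0],K[1,1]]+[K[0,2],K[1,2]]
def ray_z(n,uv,z):
    P=ctrl.camera_params(n);K=P["K"];T=P["cam_to_world"]
    uv=np.atleast_2d(uv).astype(float)
    r=np.c_[(uv-[K[0,2],K[1,2]])/[K[0,0],K[1,1]],np.ones(len(uv))]@T[:3,:3].T
    return T[:3,3]+r*((z-T[2,3])/r[:,2])[:,None]
def rect(w,m):
    return cv2.minAreaRect((w[m][:,:2]*1000).astype(np.float32))
E
python3 - <<'E'
from h import *
for n,gu,ru in(("top",(280,178),(421,186)),("scene",(293,222),(132,222))):
    f=np.load(n+"0.npz");p,d=f["p"],f["d"];w=cloud(n,d);z=w[...,2]
    g=ray_z(n,gu,.085)[0];r=ray_z(n,ru,.13)[0]
    near=lambda c,R:np.hypot(w[...,0]-c[0],w[...,1]-c[1])<R
    hsv=cv2.cvtColor(p,cv2.COLOR_RGB2HSV).astype(int)
    m=near(g,.1)&(abs(z-.086)<.008); print(n,"plate",rect(w,m),m.sum(),np.nanmedian(z[m]))
    yel=(hsv[...,0]>15)&(hsv[...,0]<35)&(hsv[...,1]>90)
    m=near(g,.1)&(z>.094)&(z<.106); print("knob",rect(w,m),m.sum(),np.nanmedian(z[m]))
    red=((hsv[...,0]<6)|(hsv[...,0]>174))&(hsv[...,1]>170)
    m=near(g,.09)&red&(z>.075);print("red",rect(w,m),m.sum(),np.nanmedian(z[m]))
    m=near(r,.06)&(abs(z-.09)<.008); print("stand",rect(w,m),m.sum(),np.nanmedian(z[m]))
    m=near(r,.06)&(z>.1)&(z<.17); print("rod",rect(w,m),m.sum(),np.nanmax(z[m]))
    m=near(r,.06)&(z>.155)&(z<.17); print("rodtop",rect(w,m),m.sum())
    for nm,c in(("kn",ray_z(n,(290,180) if n=="top" else (280,224),.09)),("rd",r[None])):
        u,v=project(n,c)[0].astype(int); k=24
        cv2.imwrite(f"{n}_{nm}.png",cv2.resize(p[v-k:v+k,u-k:u+k,::-1],(400,400),interpolation=cv2.INTER_CUBIC)); print(nm,u-k,v-k)
t=[cv2.imread(x) for x in("top_kn.png","top_rd.png")]
cv2.imwrite("pics/z.png",np.hstack(t))
E
```

```text
top plate ((525.8154907226562, 106.02583312988281), (166.62879943847656, 70.91587829589844), 79.87126159667969) 1412 0.08550347432195493
knob ((527.8794555664062, 121.25640869140625), (128.43983459472656, 43.7237434387207), 84.32969665527344) 133 0.09882750349005942
red ((529.8297729492188, 123.0881576538086), (55.911659240722656, 35.276123046875), 64.92724609375) 186 0.08810357034709959
stand ((495.4275207519531, -265.43182373046875), (70.42774963378906, 72.22972106933594), 32.132232666015625) 526 0.08994637411574169
rod ((495.00994873046875, -264.672119140625), (24.168657302856445, 25.981210708618164), 43.167179107666016) 154 0.16472127280814397
rodtop ((494.8304138183594, -264.522216796875), (23.51849937438965, 25.656841278076172), 45.12568283081055) 86
kn 266 156
rd 397 162
scene plate ((530.483642578125, 102.55573272705078), (167.7047882080078, 74.35299682617188), 79.79691314697266) 1238 0.08430298722969032
knob ((525.6138916015625, 71.184326171875), (36.70635986328125, 35.795066833496094), 26.68745994567871) 125 0.09827841041852192
red ((535.0701904296875, 120.51853942871094), (57.058937072753906, 37.24409103393555), 73.30328369140625) 161 0.087499546939101
stand ((500.6900939941406, -267.2632751464844), (73.66603088378906, 71.12992858886719), 33.11314010620117) 553 0.08906638324670058
rod ((500.2103576660156, -267.6021728515625), (27.245384216308594, 26.58439826965332), 41.55158615112305) 371 0.16191836921211034
rodtop ((500.540771484375, -268.0040283203125), (24.96381950378418, 22.8618106842041), 41.70070266723633) 90
kn 256 200
rd 108 198
```

View pics/z.png

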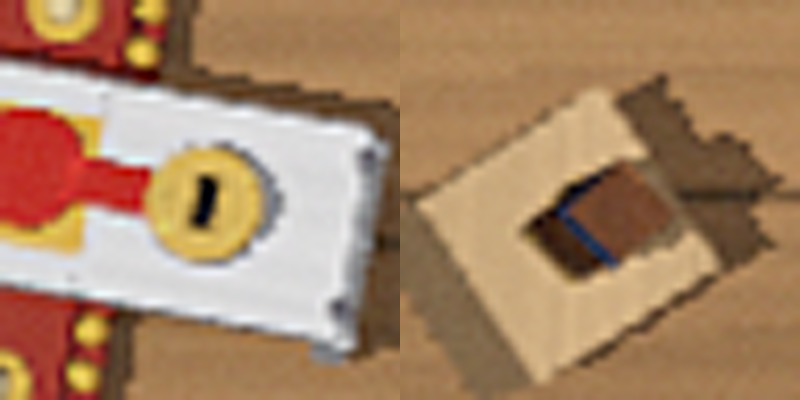

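The left crop shows the slot running along guide x, at about 10° to world x. In the right crop the rod handle is turned about 42°. The blade's direction can't be seen until the rod is lifted. Averaging both cameras gives the rod at (497.5,-266), guide centre at (528,104) and guide yaw of -10°.

```bash
cat >> h.py <<'E'
from scipy.spatial.transform import Rotation as R
def Rd(yaw_y): # tool down, tool y at yaw (deg)
    a=np.radians(yaw_y); y=np.array([np.cos(a),np.sin(a),0]); z=np.array([0,0,-1.]); return np.c_[np.cross(y,z),y,z]
def plan(pos,yaw_y,k=5):
    o=ctrl.get_obs(); q=o["eef_rot"]; C=R.from_quat(q[[1,2,3,0]]).as_matrix(); T=Rd(yaw_y)
    rv=R.from_matrix(C.T@T).as_rotvec()
    print("pos",o["eef_pos"].round(4),"yaw_y",np.degrees(np.arctan2(C[1,1],C[0,1])).round(2),"q6",o["q"][5].round(2),"F",o["wrist_force"].round(1),"open",round(o["opening"],3),"g",round(o["grasp_force"],1),"t",o["time_s"])
    d=(C.T@(np.array(pos)-o["eef_pos"]))*1000
    print("total",d.round(1),np.degrees(rv).round(2))
    X=C
    for i in range(k): # equal world steps, offsets in axes at row start
        s=X.T@(C@d/k); print("  ",s.round(1),np.degrees(rv/k).round(2)); X=X@R.from_rotvec(rv/k).as_matrix()
E
python3 -c "
from h import *
plan([.4975,-.266,.24],-47.5,10)"
```

```text
pos [ 0.1427 -0.557   0.2313] yaw_y -75.63 q6 -0.21 F [-0.8  0.4 -0.6] open 1.0 g 0.0 t 1.1
total [ 415.9 -193.8   -8.7] [ -0.    -0.   -28.13]
   [ 41.6 -19.4  -0.9] [-0.   -0.   -2.81]
   [ 42.5 -17.3  -0.9] [-0.   -0.   -2.81]
   [ 43.3 -15.2  -0.9] [-0.   -0.   -2.81]
   [ 44.  -13.1  -0.9] [-0.   -0.   -2.81]
   [ 44.6 -10.9  -0.9] [-0.   -0.   -2.81]
   [45.1 -8.7 -0.9] [-0.   -0.   -2.81]
   [45.4 -6.5 -0.9] [-0.   -0.   -2.81]
   [45.7 -4.2 -0.9] [-0.   -0.   -2.81]
   [45.8 -2.  -0.9] [-0.   -0.   -2.81]
   [45.9  0.3 -0.9] [-0.   -0.   -2.81]
```

Call:
apply_moves(
  moves=[
    {"jaw": 1,"offset": [41.6,-19.4,-1],"rot": [0,0,-2.8]},
    {"jaw": 1,"offset": [42.5,-17.3,-1],"rot": [0,0,-2.8]},
    {"jaw": 1,"offset": [43.3,-15.2,-1],"rot": [0,0,-2.8]},
    {"jaw": 1,"offset": [44,-13.1,-1],"rot": [0,0,-2.8]},
    {"jaw": 1,"offset": [44.6,-10.9,-1],"rot": [0,0,-2.8]},
  ],
)

```text
time_s: 1.72
eef_pos: [0.3213, -0.4106, 0.2365]
eef_rot: [0.0, 0.969, 0.246, 0.0]
wrist_force: [0.0, -1.0, 0.5]
opening: 0.998
grasp_force: 0.0
```

Call:
apply_moves(
  moves=[
    {"jaw": 1,"offset": [45,-8.7,-1],"rot": [0,0,-2.8]},
    {"jaw": 1,"offset": [45.4,-6.5,-1],"rot": [0,0,-2.8]},
    {"jaw": 1,"offset": [45.7,-4.2,-1],"rot": [0,0,-2.8]},
    {"jaw": 1,"offset": [45.8,-2,-1],"rot": [0,0,-2.8]},
    {"jaw": 1,"offset": [45.9,0.3,-1],"rot": [0,0,-2.8]},
  ],
)

```text
time_s: 2.35
eef_pos: [0.4989, -0.2654, 0.2415]
eef_rot: [0.0, 0.932, 0.362, 0.0]
wrist_force: [0.3, -0.3, -0.2]
opening: 0.996
grasp_force: 0.0
```

```bash
python3 - <<'E'
from h import *
plan([.4975,-.266,.108],-47.5,5)
a=[]
for n in ("scene","top"):
    p,d=ctrl.camera(n); o=ctrl.get_obs()["eef_pos"]
    u,v=project(n,o)[0].astype(int); cu,cv_=max(u-60,0),max(v-60,0); print(n,cu,cv_)
    a.append(cv2.resize(p[cv_:cv_+120,cu:cu+120,::-1],(400,400),interpolation=cv2.INTER_CUBIC))
cv2.imwrite("pics/g1.png",np.hstack(a))
E
```

```text
pos [ 0.4989 -0.2654  0.2415] yaw_y -47.54 q6 0.13 F [ 0.3 -0.3 -0.2] open 0.996 g 0.0 t 2.35
total [ -1.5  -0.6 133.5] [ 0.03 -0.   -0.04]
   [-0.3 -0.1 26.7] [ 0.01 -0.   -0.01]
   [-0.3 -0.1 26.7] [ 0.01 -0.   -0.01]
   [-0.3 -0.1 26.7] [ 0.01 -0.   -0.01]
   [-0.3 -0.1 26.7] [ 0.01 -0.   -0.01]
   [-0.3 -0.1 26.7] [ 0.01 -0.   -0.01]
scene 63 122
top 370 121
```

View pics/g1.png

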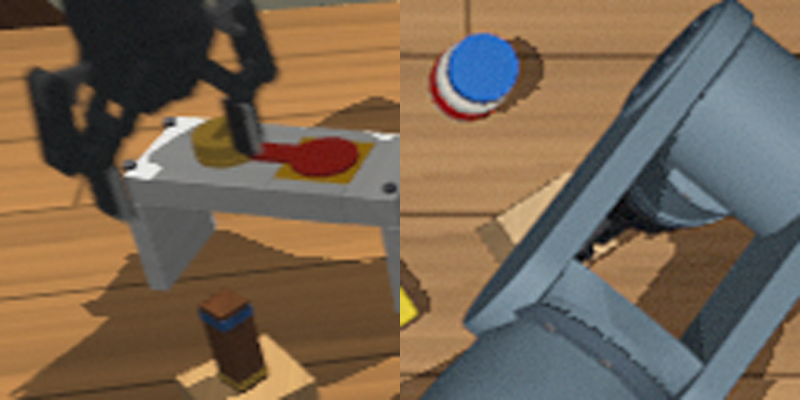

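The scene crop shows the open fingers straddling the line above the rod top at crop (222,298). The top camera is blocked by the arm here. Descending.

Call:
apply_moves(
  moves=[
    {"jaw": 1,"offset": [-0.5,-0.2,27],"rot": [0,0,0]},
    {"jaw": 1,"offset": [-0.5,-0.2,27],"rot": [0,0,0]},
    {"jaw": 1,"offset": [-0.5,-0.2,27],"rot": [0,0,0]},
    {"jaw": 1,"offset": [0,0,27],"rot": [0,0,0]},
    {"jaw": 1,"offset": [0,0,25],"rot": [0,0,0]},
  ],
)

```text
time_s: 3.08
eef_pos: [0.4956, -0.2675, 0.1074]
eef_rot: [-0.0, 0.933, 0.361, -0.0]
wrist_force: [1.2, -0.1, 0.3]
opening: 0.996
grasp_force: 0.0
```

Call:
apply_moves(
  moves=[
    {"jaw": 0.45,"offset": [0,0,0],"rot": [0,0,0]},
    {"jaw": 0.4,"offset": [0,0,0],"rot": [0,0,0]},
    {"jaw": 0.4,"offset": [0,0,0],"rot": [0,0,0]},
    {"jaw": 0.4,"offset": [0,0,0],"rot": [0,0,0]},
    {"jaw": 0.4,"offset": [0,0,0],"rot": [0,0,0]},
  ],
)

```text
time_s: 3.7
eef_pos: [0.4965, -0.2672, 0.1088]
eef_rot: [0.0, 0.932, 0.361, 0.0]
wrist_force: [0.1, -0.3, -0.3]
opening: 0.4
grasp_force: 0.0
```

```bash
python3 - <<'E'
from h import *
plan([.4975,-.266,.108],-47.5,1)
n="scene"
p,d=ctrl.camera(n); o=ctrl.get_obs()["eef_pos"]
u,v=project(n,o)[0].astype(int);print(u,v)
cv2.imwrite("pics/g2.png",cv2.resize(p[v-60:v+60,u-60:u+60,::-1],(500,500),interpolation=cv2.INTER_CUBIC))
E
```

```text
pos [ 0.4965 -0.2672  0.1088] yaw_y -47.63 q6 0.13 F [ 0.1 -0.3 -0.3] open 0.4 g 0.0 t 3.7
total [ 1.5 -0.2  0.8] [ 0.05 -0.01 -0.13]
   [ 1.5 -0.2  0.8] [ 0.05 -0.01 -0.13]
134 228
```

View pics/g2.png

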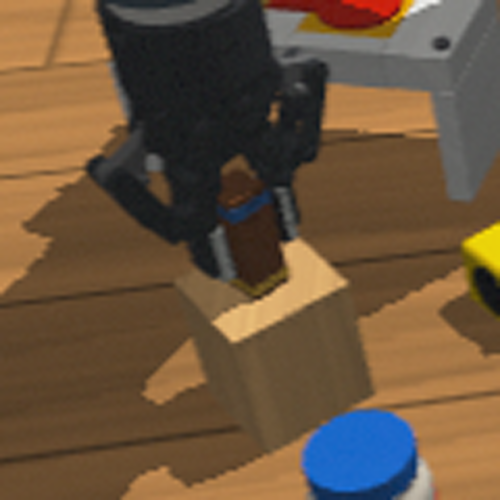

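The fingers straddle the handle, centred at crop (250,230). Close, then lift.

Call:
apply_moves(
  moves=[
    {"jaw": 0.2,"offset": [0.8,0,0],"rot": [0,0,0]},
    {"jaw": 0,"offset": [0,0,0],"rot": [0,0,0]},
    {"jaw": 0,"offset": [0,0,0],"rot": [0,0,0]},
    {"jaw": 0,"offset": [0,0,0],"rot": [0,0,0]},
    {"jaw": 0,"offset": [0,0,0],"rot": [0,0,0]},
  ],
)

```text
time_s: 4.38
eef_pos: [0.4971, -0.2666, 0.1086]
eef_rot: [0.0, 0.932, 0.361, 0.0]
wrist_force: [-0.1, -0.1, 4.4]
opening: 0.27
grasp_force: 59.3
```

```bash
python3 - <<'E'
from h import *
plan([.4975,-.266,.228],-47.5,1)
E
```

```text
pos [ 0.4971 -0.2666  0.1086] yaw_y -47.63 q6 0.13 F [-0.1 -0.1  4.4] open 0.27 g 59.3 t 4.375
total [ 7.000e-01 -1.000e-01 -1.194e+02] [ 0.04 -0.01 -0.13]
   [ 7.000e-01 -1.000e-01 -1.194e+02] [ 0.04 -0.01 -0.13]
```

Call:
apply_moves(
  moves=[
    {"jaw": 0,"offset": [0,0,-15],"rot": [0,0,0]},
    {"jaw": 0,"offset": [0,0,-25],"rot": [0,0,0]},
    {"jaw": 0,"offset": [0,0,-30],"rot": [0,0,0]},
    {"jaw": 0,"offset": [0,0,-30],"rot": [0,0,0]},
    {"jaw": 0,"offset": [0,0,-25],"rot": [0,0,0]},
  ],
)

```text
time_s: 5.0
eef_pos: [0.4968, -0.2663, 0.235]
eef_rot: [0.0, 0.932, 0.361, 0.0]
wrist_force: [0.2, 0.4, -1.6]
opening: 0.27
grasp_force: 58.8
```

```bash
python3 - <<'E'
from h import *
plan([.512,-.08,.228],-10.2,10)
n="scene"
p,d=ctrl.camera(n); o=ctrl.get_obs()["eef_pos"]
u,v=project(n,o-[0,0,.05])[0].astype(int);print(u,v)
cv2.imwrite("pics/g3.png",cv2.resize(p[v-40:v+40,u-40:u+40,::-1],(560,560),interpolation=cv2.INTER_CUBIC))
print(project(n,o-[0,0,.1036])-[u-40,v-40])
E
```

```text
pos [ 0.4968 -0.2663  0.235 ] yaw_y -47.63 q6 0.13 F [ 0.2  0.4 -1.6] open 0.27 g 58.8 t 5.0
total [ 136.8 -127.4    6.9] [ 3.000e-02  0.000e+00 -3.743e+01]
   [ 13.7 -12.7   0.7] [ 0.    0.   -3.74]
   [ 14.5 -11.8   0.7] [ 0.    0.   -3.74]
   [ 15.2 -10.9   0.7] [ 0.    0.   -3.74]
   [15.9 -9.8  0.7] [ 0.    0.   -3.74]
   [16.5 -8.8  0.7] [ 0.    0.   -3.74]
   [17.  -7.7  0.7] [ 0.    0.   -3.74]
   [17.5 -6.5  0.7] [ 0.    0.   -3.74]
   [17.9 -5.4  0.7] [ 0.    0.   -3.74]
   [18.2 -4.2  0.7] [ 0.    0.   -3.74]
   [18.5 -3.   0.7] [ 0.    0.   -3.74]
126 201
[[45.90031764 59.0039429 ]]
```

View pics/g3.png

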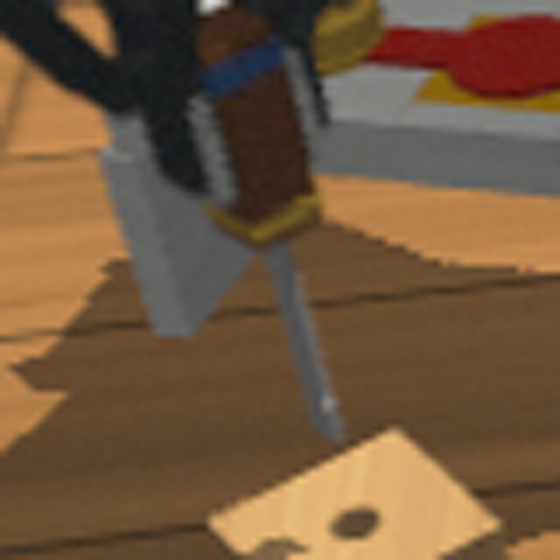

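Blade ambiguous at this view. It will be clear at the knob, where the camera looks nearly along the slot. I'll move above the knob with tip clearance.

```bash
python3 - <<'E'
from h import *
plan([.5235,.074,.238],-10.2,10)
n="scene"
o=ctrl.get_obs()["eef_pos"]
print(project(n,[o-[0,0,.02],o-[0,0,.1036]]))
E
```

```text
pos [ 0.4982 -0.2674  0.2386] yaw_y -47.62 q6 0.13 F [ 1.  -1.   2.1] open 0.273 g 58.9 t 5.05
total [ 248.8 -235.2   -0.5] [  0.33   0.07 -37.42]
   [ 24.9 -23.5  -0.1] [ 0.03  0.01 -3.74]
   [ 26.4 -21.8  -0. ] [ 0.03  0.01 -3.74]
   [ 27.7 -20.1  -0. ] [ 0.03  0.01 -3.74]
   [ 29.  -18.2  -0. ] [ 0.03  0.01 -3.74]
   [ 30.1 -16.3   0. ] [ 0.03  0.01 -3.74]
   [ 31.1 -14.3   0. ] [ 0.03  0.01 -3.74]
   [ 32.  -12.2   0. ] [ 0.03  0.01 -3.74]
   [ 32.7 -10.1   0. ] [ 0.03  0.01 -3.74]
   [33.3 -8.   0. ] [ 0.03  0.01 -3.74]
   [33.7 -5.8  0.1] [ 0.03  0.01 -3.74]
[[123.31242916 190.23764635]
 [131.90031764 220.0039429 ]]
```

Call:
apply_moves(
  moves=[
    {"jaw": 0,"offset": [24.9,-23.5,0],"rot": [0,0,-3.74]},
    {"jaw": 0,"offset": [26.4,-21.8,0],"rot": [0,0,-3.74]},
    {"jaw": 0,"offset": [27.7,-20.1,0],"rot": [0,0,-3.74]},
    {"jaw": 0,"offset": [29,-18.2,0],"rot": [0,0,-3.74]},
    {"jaw": 0,"offset": [30.1,-16.3,0],"rot": [0,0,-3.74]},
  ],
)

```text
time_s: 5.68
eef_pos: [0.5092, -0.0945, 0.2328]
eef_rot: [-0.0, 0.861, 0.509, -0.0]
wrist_force: [0.3, 0.2, -1.1]
opening: 0.269
grasp_force: 58.9
```

Call:
apply_moves(
  moves=[
    {"jaw": 0,"offset": [31.1,-14.3,0],"rot": [0,0,-3.74]},
    {"jaw": 0,"offset": [32,-12.2,0],"rot": [0,0,-3.74]},
    {"jaw": 0,"offset": [32.7,-10.1,0],"rot": [0,0,-3.74]},
    {"jaw": 0,"offset": [33.3,-8,0],"rot": [0,0,-3.74]},
    {"jaw": 0,"offset": [33.7,-5.8,0],"rot": [0,0,-3.74]},
  ],
)

```text
time_s: 6.3
eef_pos: [0.5218, 0.0761, 0.2329]
eef_rot: [-0.0, 0.767, 0.642, -0.0]
wrist_force: [0.9, 0.5, -1.6]
opening: 0.275
grasp_force: 58.9
```

Call:
apply_moves(
  moves=[
    {"jaw": 0,"offset": [0,0,0],"rot": [0,0,0]},
    {"jaw": 0,"offset": [0,0,0],"rot": [0,0,0]},
    {"jaw": 0,"offset": [0,0,0],"rot": [0,0,0]},
    {"jaw": 0,"offset": [0,0,0],"rot": [0,0,0]},
    {"jaw": 0,"offset": [0,0,0],"rot": [0,0,0]},
  ],
)

```text
time_s: 6.92
eef_pos: [0.5224, 0.0744, 0.2333]
eef_rot: [0.0, 0.768, 0.641, 0.0]
wrist_force: [0.4, 0.6, -2.0]
opening: 0.273
grasp_force: 59.0
```

```bash
python3 - <<'E'
from h import *
plan([.5235,.074,.238],-10.2,1)
a=[]
for n in("scene","top"):
    p,d=ctrl.camera(n); o=ctrl.get_obs()["eef_pos"]; np.savez(n+"1.npz",p=p,d=d)
    u,v=project(n,o-[0,0,.09])[0].astype(int);print(u,v)
    a.append(cv2.resize(p[v-33:v+33,u-33:u+33,::-1],(400,400),interpolation=cv2.INTER_CUBIC))
    print((project(n,[o-[0,0,.02],o-[0,0,.1036]])-[u-33,v-33])*400/66)
cv2.imwrite("pics/g4.png",np.hstack(a))
w=cloud("scene",np.load("scene1.npz")["d"])
m=(abs(w[...,0]-.52)<.04)&(abs(w[...,1]-.074)<.03)&(w[...,2]>.108)&(w[...,2]<.28)
z=w[...,2][m];q=w[m]
for lo in np.arange(.11,.28,.01):
    s=q[(z>=lo)&(z<lo+.01)]
    if len(s): print(lo.round(3),len(s),np.median(s,0).round(4),np.ptp(s[:,1]).round(4))
E
```

```text
pos [0.5224 0.0744 0.2333] yaw_y -10.29 q6 0.1 F [ 0.4  0.6 -2. ] open 0.273 g 59.0 t 6.925
total [-0.2  1.2 -4.7] [ 0.    0.   -0.09]
   [-0.2  1.2 -4.7] [ 0.    0.   -0.09]
280 206
[[205.88777018  53.81126996]
 [202.25444415 228.32716001]]
289 177
[[206.51632335 178.44450021]
 [205.80426295 204.54165018]]
0.12 4 [0.5258 0.0716 0.1287] 0.007
0.13 16 [0.526  0.0728 0.135 ] 0.0099
0.14 16 [0.5272 0.0719 0.1445] 0.0109
0.15 9 [0.5283 0.0715 0.156 ] 0.0052
0.16 8 [0.5286 0.0718 0.1637] 0.0048
0.17 14 [0.5284 0.0715 0.1748] 0.0081
0.18 14 [0.5276 0.0725 0.1855] 0.0076
0.19 13 [0.5274 0.0715 0.1968] 0.0071
0.2 10 [0.5276 0.0722 0.2031] 0.0077
0.21 27 [0.5353 0.0715 0.2165] 0.0227
0.22 38 [0.5369 0.0714 0.2249] 0.0223
0.23 19 [0.5407 0.0725 0.235 ] 0.0234
0.24 35 [0.5471 0.0683 0.2446] 0.0233
0.25 45 [0.5481 0.0682 0.2548] 0.0219
0.26 31 [0.5484 0.0679 0.2632] 0.0217
0.27 2 [0.5412 0.0564 0.2779] 0.0006
```

View pics/g4.png

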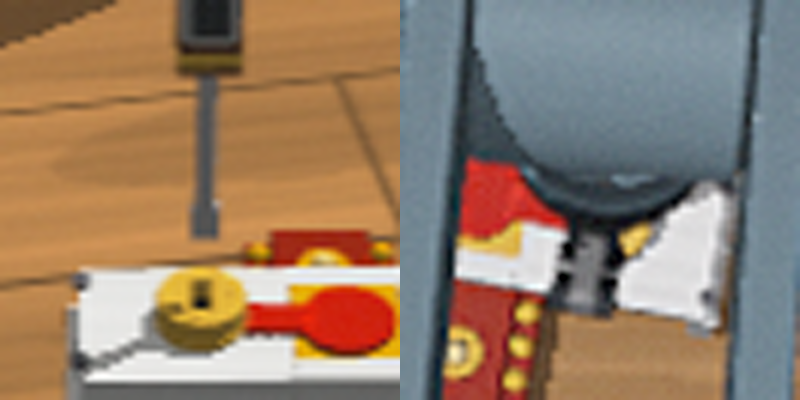

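The left crop shows the blade tip at (205,238), with its broad 12 mm side facing the camera, above the knob centred at (200,297). So blade x is along tool x, and the tool needs a 90° turn counter-clockwise. The 1–2 mm offset gets measured after that.

Call:
apply_moves(
  moves=[
    {"jaw": 0,"offset": [0,0,0],"rot": [0,0,-10]},
    {"jaw": 0,"offset": [0,0,0],"rot": [0,0,-10]},
    {"jaw": 0,"offset": [0,0,0],"rot": [0,0,-10]},
    {"jaw": 0,"offset": [0,0,0],"rot": [0,0,-10]},
    {"jaw": 0,"offset": [0,0,0],"rot": [0,0,-10]},
  ],
)

```text
time_s: 7.65
eef_pos: [0.5223, 0.0748, 0.2333]
eef_rot: [0.0, 0.422, 0.907, 0.0]
wrist_force: [0.5, -0.9, -0.6]
opening: 0.273
grasp_force: 58.9
```

Call:
apply_moves(
  moves=[
    {"jaw": 0,"offset": [0,0,3],"rot": [0,0,-10]},
    {"jaw": 0,"offset": [0,0,5],"rot": [0,0,-10]},
    {"jaw": 0,"offset": [0,0,5],"rot": [0,0,-10]},
    {"jaw": 0,"offset": [0,0,4],"rot": [0,0,-10]},
    {"jaw": 0,"offset": [0,0,0],"rot": [0,0,-0.2]},
  ],
)

```text
time_s: 8.28
eef_pos: [0.5221, 0.0749, 0.2159]
eef_rot: [-0.0, 0.088, 0.996, -0.0]
wrist_force: [-0.1, -0.6, -1.7]
opening: 0.279
grasp_force: 58.9
```

```bash
cat > look.py <<'E'
from h import *
import sys
plan([.5235,.074,.213],79.8,1)
n="scene"; p,d=ctrl.camera(n); o=ctrl.get_obs()["eef_pos"]; np.savez("scene2.npz",p=p,d=d)
u,v=project(n,o-[0,0,.105])[0].astype(int);print(u-25,v-25)
cv2.imwrite(sys.argv[1],cv2.resize(p[v-25:v+25,u-25:u+25,::-1],(600,600),interpolation=cv2.INTER_CUBIC))
w=cloud(n,d)
m=(abs(w[...,0]-.525)<.03)&(abs(w[...,1]-.072)<.03)
for lo,hi in((.094,.102),(.112,.126),(.13,.15),(.15,.175),(.175,.19)):
    s=m&(w[...,2]>lo)&(w[...,2]<hi); q=w[s]; print(lo,len(q),np.median(q,0).round(4),(q.max(0)+q.min(0))[:2].round(4)/2,np.ptp(q,axis=0).round(4))
k0=np.load("scene0.npz"); w0=cloud(n,k0["d"]); s=(abs(w0[...,0]-.525)<.03)&(abs(w0[...,1]-.072)<.03)&(w0[...,2]>.096)
v_,u_=np.nonzero(s); print("knob top px",u_.min(),u_.max(),v_.min(),v_.max(),"ctr",w0[s].mean(0).round(4))
print("pred tip px",project(n,o-[0,0,.1036]))
E
python3 look.py pics/g5.png
```

```text
pos [0.5221 0.0749 0.2159] yaw_y 79.88 q6 -1.48 F [-0.1 -0.6 -1.7] open 0.279 g 58.9 t 8.275
total [-1.6 -0.6  2.9] [-0.   -0.04  0.08]
   [-1.6 -0.6  2.9] [-0.   -0.04  0.08]
255 191
0.094 122 [0.5267 0.0712 0.0983] [0.52665 0.072  ] [0.0364 0.0381 0.0069]
0.112 8 [0.5279 0.0724 0.1208] [0.5257 0.0735] [0.0107 0.0034 0.0128]
0.13 19 [0.5266 0.0725 0.141 ] [0.5279  0.07245] [0.0049 0.0052 0.0181]
0.15 26 [0.5265 0.0722 0.1641] [0.5271  0.07345] [0.0078 0.0075 0.0239]
0.175 20 [0.5263 0.0718 0.1822] [0.5261 0.0732] [0.0058 0.0073 0.0137]
knob top px 272 287 217 227 ctr [0.5265 0.0718 0.0984]
pred tip px [[280.40559761 216.11562601]]
```

View pics/g5.png

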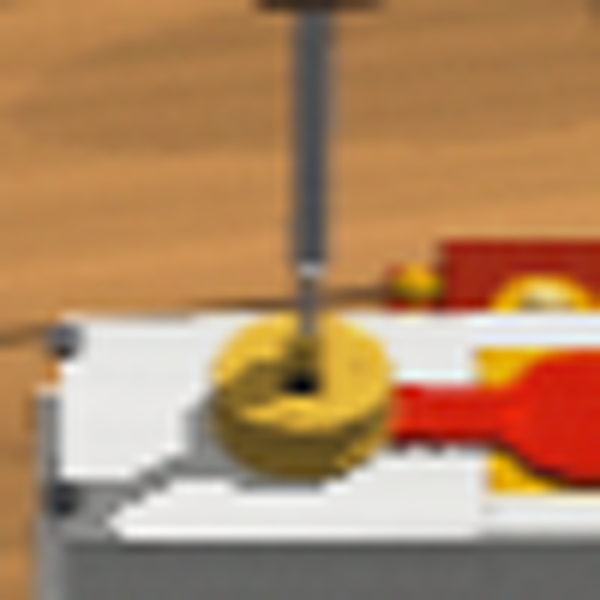

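The blade is now edge-on at column 308, and the slot is at column 302, so it is aligned in yaw and needs about 0.6 mm towards -y. From the combined depths it also needs about 1.2 mm towards +x. Correct, then lower slowly.

Call:
apply_moves(
  moves=[
    {"jaw": 0,"offset": [-1.3,-0.5,4],"rot": [0,0,0]},
    {"jaw": 0,"offset": [0,0,4],"rot": [0,0,0]},
    {"jaw": 0,"offset": [0,0,3],"rot": [0,0,0]},
    {"jaw": 0,"offset": [0,0,2],"rot": [0,0,0]},
    {"jaw": 0,"offset": [0,0,1.5],"rot": [0,0,0]},
  ],
)

```text
time_s: 8.95
eef_pos: [0.5235, 0.0742, 0.2017]
eef_rot: [-0.0, 0.088, 0.996, 0.0]
wrist_force: [-0.8, -0.3, -1.8]
opening: 0.273
grasp_force: 58.9
```

```bash
python3 -c "
from h import *
plan([.5233,.0743,.195],79.8,5)"
```

```text
pos [0.5235 0.0742 0.2017] yaw_y 79.96 q6 -1.48 F [-0.8 -0.3 -1.8] open 0.273 g 58.9 t 8.95
total [0.2 0.1 6.7] [ 0.   -0.    0.16]
   [0.  0.  1.3] [ 0.   -0.    0.03]
   [0.  0.  1.3] [ 0.   -0.    0.03]
   [0.  0.  1.3] [ 0.   -0.    0.03]
   [0.  0.  1.3] [ 0.   -0.    0.03]
   [0.  0.  1.3] [ 0.   -0.    0.03]
```

Tip is near z≈0.098 with no contact. Continue gently.

Call:
apply_moves(
  moves=[
    {"jaw": 0,"offset": [0,0,1],"rot": [0,0,0]},
    {"jaw": 0,"offset": [0,0,1],"rot": [0,0,0]},
    {"jaw": 0,"offset": [0,0,1],"rot": [0,0,0]},
    {"jaw": 0,"offset": [0,0,0.5],"rot": [0,0,0]},
    {"jaw": 0,"offset": [0,0,0],"rot": [0,0,0]},
  ],
)

```text
time_s: 9.57
eef_pos: [0.5235, 0.0742, 0.1983]
eef_rot: [-0.0, 0.087, 0.996, 0.0]
wrist_force: [-0.1, -0.1, -0.6]
opening: 0.277
grasp_force: 58.9
```

Call:
apply_moves(
  moves=[
    {"jaw": 0,"offset": [0,0,1],"rot": [0,0,0]},
    {"jaw": 0,"offset": [0,0,1],"rot": [0,0,0]},
    {"jaw": 0,"offset": [0,0,1],"rot": [0,0,0]},
    {"jaw": 0,"offset": [0,0,0.5],"rot": [0,0,0]},
    {"jaw": 0,"offset": [0,0,0],"rot": [0,0,0]},
  ],
)

```text
time_s: 10.2
eef_pos: [0.5235, 0.0742, 0.1947]
eef_rot: [-0.0, 0.087, 0.996, -0.0]
wrist_force: [0.4, -0.1, -1.4]
opening: 0.277
grasp_force: 58.9
```

```bash
python3 look.py pics/g6.png | head -3; python3 -c "
from h import *
print(ctrl.get_obs()['torque'])"
```

```text
pos [0.5235 0.0742 0.1947] yaw_y 79.97 q6 -1.48 F [ 0.4 -0.1 -1.4] open 0.277 g 58.9 t 10.2
total [ -0.1  -0.2 -18.3] [-0.   -0.01  0.17]
   [ -0.1  -0.2 -18.3] [-0.   -0.01  0.17]
[-0.05210657  0.00902249  0.0615296 ]
```

View pics/g6.png

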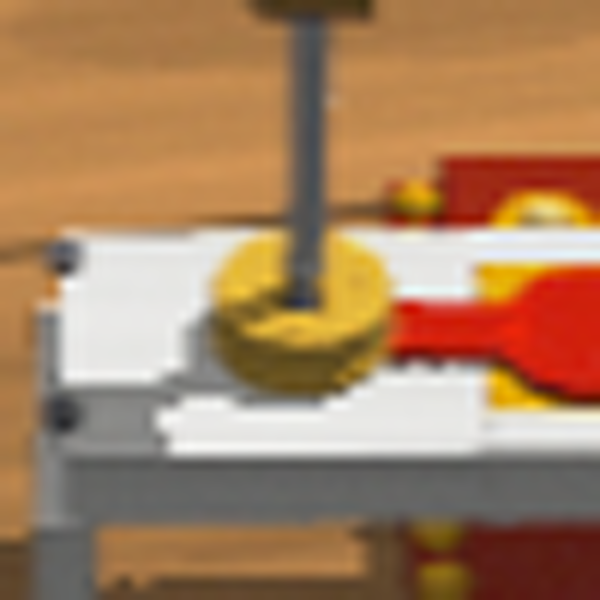

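The blade sits in the slot, with the shank entering the knob at (303,295). Now turn clockwise, which is + about tool z.

Call:
apply_moves(
  moves=[
    {"jaw": 0,"offset": [0,0,0],"rot": [0,0,6]},
    {"jaw": 0,"offset": [0,0,0],"rot": [0,0,6]},
    {"jaw": 0,"offset": [0,0,0],"rot": [0,0,6]},
    {"jaw": 0,"offset": [0,0,0],"rot": [0,0,6]},
    {"jaw": 0,"offset": [0,0,0],"rot": [0,0,6]},
  ],
)

```text
time_s: 10.88
eef_pos: [0.5231, 0.0738, 0.1947]
eef_rot: [-0.0, 0.344, 0.939, -0.001]
wrist_force: [-2.2, -0.8, -1.4]
opening: 0.274
grasp_force: 59.2
```

Call:
apply_moves(
  moves=[
    {"jaw": 0,"offset": [0,0,0],"rot": [0,0,6]},
    {"jaw": 0,"offset": [0,0,0],"rot": [0,0,6]},
    {"jaw": 0,"offset": [0,0,0],"rot": [0,0,6]},
    {"jaw": 0,"offset": [0,0,0],"rot": [0,0,6]},
    {"jaw": 0,"offset": [0,0,0],"rot": [0,0,6]},
  ],
)

```text
time_s: 11.5
eef_pos: [0.5228, 0.0737, 0.1947]
eef_rot: [-0.0, 0.575, 0.818, -0.001]
wrist_force: [-1.4, -2.0, 0.2]
opening: 0.275
grasp_force: 59.3
```

```bash
python3 look.py pics/g7.png | head -2; python3 -c "
from h import *
print(ctrl.get_obs()['torque'])"
```

```text
pos [0.5228 0.0737 0.1947] yaw_y 19.78 q6 -0.43 F [-1.4 -2.   0.2] open 0.275 g 59.3 t 11.5
total [  0.1   0.7 -18.3] [-1.200e-01 -4.000e-02 -6.002e+01]
[-0.47096856  0.74700536  0.06346949]
```

Call:
apply_moves(
  moves=[
    {"jaw": 0,"offset": [0,0,0],"rot": [0,0,4]},
    {"jaw": 0,"offset": [0,0,0],"rot": [0,0,4]},
    {"jaw": 0,"offset": [0,0,0],"rot": [0,0,4]},
    {"jaw": 0,"offset": [0,0,0],"rot": [0,0,2]},
    {"jaw": 0,"offset": [0,0,0],"rot": [0,0,2]},
  ],
)

```text
time_s: 12.18
eef_pos: [0.5228, 0.0739, 0.1946]
eef_rot: [-0.0, 0.682, 0.731, -0.001]
wrist_force: [-4.5, -4.0, 1.7]
opening: 0.274
grasp_force: 59.4
```

```bash
cat > sh.py <<'E'
from h import *
import sys
plan([.5235,.074,.1947],3,1); print("torque",ctrl.get_obs()["torque"].round(3))
n="scene";p,d=ctrl.camera(n);w=cloud(n,d);hsv=cv2.cvtColor(p,cv2.COLOR_RGB2HSV).astype(int)
red=((hsv[...,0]<6)|(hsv[...,0]>174))&(hsv[...,1]>170)
m=red&(w[...,2]>.078)&(w[...,2]<.096)&(np.hypot(w[...,0]-.53,w[...,1]-.1)<.09)
k=np.array([.5246,.0718]); v=w[m][:,:2]-k; s=np.hypot(*v.T)>.042
c=v[s].mean(0); print("disc rel",c.round(4),"n",s.sum(),"yaw",np.degrees(np.arctan2(c[1],c[0])),"angle rad",np.radians(79.8)-np.arctan2(c[1],c[0]))
u,v=project(n,[.535,.095,.09])[0].astype(int)
cv2.imwrite(sys.argv[1],cv2.resize(p[v-40:v+40,u-45:u+45,::-1],(720,600),interpolation=cv2.INTER_CUBIC))
E
python3 sh.py pics/g8.png
```

```text
pos [0.5228 0.0739 0.1946] yaw_y 3.94 q6 -0.15 F [-4.5 -4.   1.7] open 0.274 g 59.4 t 12.175
total [ 0.1  0.7 -0.1] [-0.1   0.03  0.95]
   [ 0.1  0.7 -0.1] [-0.1   0.03  0.95]
torque [-0.734  1.249  0.062]
disc rel [0.0531 0.031 ] n 153 yaw 30.294223812374565 angle rad 0.8640387932294699
```

Call:
apply_moves(
  moves=[
    {"jaw": 0,"offset": [0,0,0],"rot": [0,0,2]},
    {"jaw": 0,"offset": [0,0,0],"rot": [0,0,2]},
    {"jaw": 0,"offset": [0,0,0],"rot": [0,0,2]},
    {"jaw": 0,"offset": [0,0,0],"rot": [0,0,2]},
    {"jaw": 0,"offset": [0,0,0],"rot": [0,0,0]},
  ],
)

```text
time_s: 12.85
eef_pos: [0.5228, 0.0739, 0.1946]
eef_rot: [-0.0, 0.732, 0.682, -0.001]
wrist_force: [-4.9, -3.2, 1.8]
opening: 0.275
grasp_force: 59.5
```

```bash
python3 sh.py pics/g8.png; sed 's/p,d=ctrl.camera(n)/f=np.load("scene0.npz");p,d=f["p"],f["d"]/' sh.py > s0.py; python3 s0.py x.png|tail -1
```

```text
pos [0.5228 0.0739 0.1946] yaw_y -4.03 q6 -0.01 F [-4.9 -3.2  1.8] open 0.275 g 59.5 t 12.85
total [ 0.1  0.7 -0.1] [-0.1   0.04 -7.03]
   [ 0.1  0.7 -0.1] [-0.1   0.04 -7.03]
torque [-0.708  1.216  0.062]
disc rel [0.057  0.0235] n 157 yaw 22.443696325104742 angle rad 1.0010563459006456
disc rel [0.0144 0.0591] n 125 yaw 76.34073748822945 angle rad 0.060375520521205095
```

Call:
apply_moves(
  moves=[
    {"jaw": 0,"offset": [0,0,0],"rot": [0,0,2]},
    {"jaw": 0,"offset": [0,0,0],"rot": [0,0,1]},
    {"jaw": 0,"offset": [0,0,0],"rot": [0,0,1]},
    {"jaw": 0,"offset": [0,0,0],"rot": [0,0,1]},
    {"jaw": 0,"offset": [0,0,0],"rot": [0,0,0]},
  ],
)

```text
time_s: 13.52
eef_pos: [0.5227, 0.0741, 0.1947]
eef_rot: [-0.0, 0.76, 0.649, -0.001]
wrist_force: [-5.2, -2.5, 1.6]
opening: 0.27
grasp_force: 59.6
```

```bash
python3 sh.py pics/g8.png
```

```text
pos [0.5227 0.0741 0.1947] yaw_y -9.0 q6 0.07 F [-5.2 -2.5  1.6] open 0.27 g 59.6 t 13.525
total [ 0.1  0.8 -0. ] [ -0.11   0.03 -12.  ]
   [ 0.1  0.8 -0. ] [ -0.11   0.03 -12.  ]
torque [-0.627  1.323  0.096]
disc rel [0.0574 0.0235] n 155 yaw 22.227324593349987 angle rad 1.004832745028008
```

View pics/g8.png

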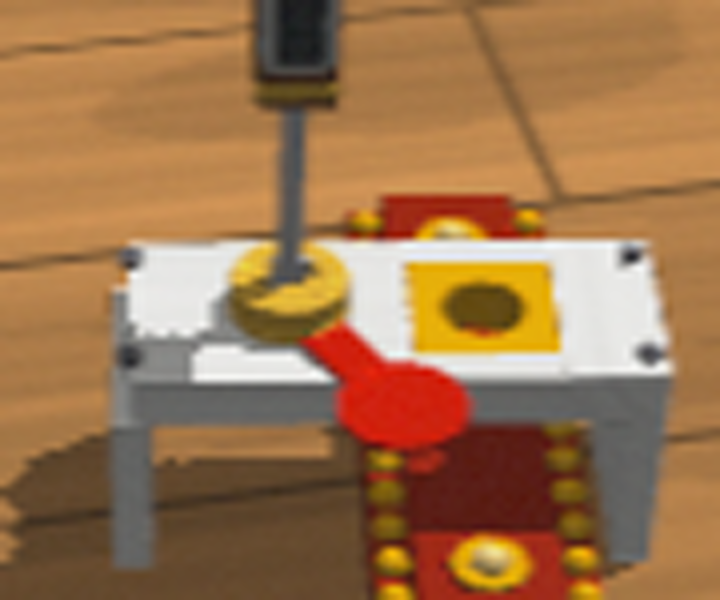

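The picture shows the gold bush uncovered, with its hole at (484,307), and the red disc swung to +x at (403,405). I'll push a bit more to confirm the stop.

Call:
apply_moves(
  moves=[
    {"jaw": 0,"offset": [0,0,0],"rot": [0,0,1.5]},
    {"jaw": 0,"offset": [0,0,0],"rot": [0,0,1.5]},
    {"jaw": 0,"offset": [0,0,0],"rot": [0,0,1]},
    {"jaw": 0,"offset": [0,0,0],"rot": [0,0,0]},
    {"jaw": 0,"offset": [0,0,0],"rot": [0,0,0]},
  ],
)

```text
time_s: 14.2
eef_pos: [0.5227, 0.0742, 0.1947]
eef_rot: [-0.001, 0.783, 0.623, -0.001]
wrist_force: [-4.6, -2.9, 1.7]
opening: 0.276
grasp_force: 59.7
```

```bash
python3 sh.py x.png
```

```text
pos [0.5227 0.0742 0.1947] yaw_y -12.98 q6 0.14 F [-4.6 -2.9  1.7] open 0.276 g 59.7 t 14.2
total [ 0.   0.9 -0. ] [ -0.12   0.03 -15.98]
   [ 0.   0.9 -0. ] [ -0.12   0.03 -15.98]
torque [-0.603  1.418  0.198]
disc rel [0.0573 0.0234] n 157 yaw 22.195090491257204 angle rad 1.0053953362409511
```

The disc hasn't moved and the torque has tripled, so it's at the stop. Back off to mid-play, then lift.

Call:
apply_moves(
  moves=[
    {"jaw": 0,"offset": [0,0,0],"rot": [0,0,-6]},
    {"jaw": 0,"offset": [0,0,0],"rot": [0,0,-6]},
    {"jaw": 0,"offset": [0,0,0],"rot": [0,0,-6]},
    {"jaw": 0,"offset": [0,0,0],"rot": [0,0,-6]},
    {"jaw": 0,"offset": [0,0,0],"rot": [0,0,0]},
  ],
)

```text
time_s: 14.88
eef_pos: [0.5235, 0.074, 0.1947]
eef_rot: [0.0, 0.637, 0.771, -0.0]
wrist_force: [-1.4, -2.6, -1.1]
opening: 0.275
grasp_force: 59.2
```

```bash
python3 sh.py x.png
```

```text
pos [0.5235 0.074  0.1947] yaw_y 10.93 q6 -0.27 F [-1.4 -2.6 -1.1] open 0.275 g 59.2 t 14.875
total [ 0.  0. -0.] [-0.01  0.02  7.93]
   [ 0.  0. -0.] [-0.01  0.02  7.93]
torque [-0.82   0.58   0.005]
disc rel [0.0572 0.0235] n 156 yaw 22.382647493939714 angle rad 1.0021218490089694
```

Call:
apply_moves(
  moves=[
    {"jaw": 0,"offset": [0,0,-2],"rot": [0,0,0]},
    {"jaw": 0,"offset": [0,0,-5],"rot": [0,0,0]},
    {"jaw": 0,"offset": [0,0,-8],"rot": [0,0,0]},
    {"jaw": 0,"offset": [0,0,-10],"rot": [0,0,0]},
    {"jaw": 0,"offset": [0,0,-5],"rot": [0,0,0]},
  ],
)

```text
time_s: 15.55
eef_pos: [0.5243, 0.0743, 0.2263]
eef_rot: [0.001, 0.636, 0.771, 0.001]
wrist_force: [0.3, -0.1, -0.9]
opening: 0.274
grasp_force: 59.1
```

```bash
cat > rod.py <<'E'
from h import *
def rodcheck(n="scene"):
    o=ctrl.get_obs()["eef_pos"]; p,d=ctrl.camera(n); np.savez("last.npz",p=p,d=d); w=cloud(n,d)
    # subpixel shank centre per row: dark gray columns between predicted points
    out=[]
    for h in np.arange(.05,.1,.004):
        q=o-[0,0,h-.019+.0]; pass
    m=(abs(w[...,0]-o[0])<.02)&(abs(w[...,1]-o[1])<.02)&(w[...,2]>o[2]-.085)&(w[...,2]<o[2]-.026)
    s=w[m]; A=np.c_[s[:,2]-s[:,2].mean(),np.ones(len(s))]
    print("shank axis-ish rel eef (scene, front surf -3.3mm)",(np.median(s[:,:2],0)-o[:2]).round(4),"n",len(s),"tilt dx/dz,dy/dz",np.linalg.lstsq(A,s[:,:2],rcond=None)[0][0].round(3))
    return p,d,w,o
E
python3 - <<'E'
from rod import *
plan([.5334,.1337,.2267],10,5)
p,d,w,o=rodcheck()
hsv=cv2.cvtColor(p,cv2.COLOR_RGB2HSV).astype(int)
k=np.array([.5345,.131])
near=np.hypot(w[...,0]-k[0],w[...,1]-k[1])<.04
gold=near&(hsv[...,0]>17)&(hsv[...,0]<33)&(hsv[...,1]>150)&(hsv[...,2]>120)&(abs(w[...,2]-.085)<.008)
print("gold",rect(w,gold),gold.sum())
u,v=project("scene",[.533,.1,.1])[0].astype(int);print(u-45,v-40)
cv2.imwrite("pics/g9.png",cv2.resize(p[v-40:v+40,u-45:u+45,::-1],(720,640),interpolation=cv2.INTER_CUBIC)); cv2.imwrite("gold.png",gold.astype(np.uint8)*255)
vv,uu=np.nonzero(gold);print(uu.min(),uu.max(),vv.min(),vv.max())
# dark hole pixels: inside gold bbox, non gold
c=np.zeros(gold.shape,np.uint8);cv2.fillConvexPoly(c,cv2.convexHull(np.c_[uu,vv].astype(np.int32)),1)
h=(c>0)&(hsv[...,2]<120);vv,uu=np.nonzero(h);print("hole",uu.mean(),vv.mean(),h.sum(),"world at z=.085",ray_z("scene",(uu.mean(),vv.mean()),.085))
E
```

```text
pos [0.5243 0.0743 0.2263] yaw_y 10.97 q6 -0.28 F [ 0.3 -0.1 -0.9] open 0.274 g 59.1 t 15.55
total [56.6 20.2 -0.3] [0.15 0.03 0.97]
   [11.3  4.  -0.1] [0.03 0.01 0.19]
   [11.3  4.  -0.1] [0.03 0.01 0.19]
   [11.4  4.  -0.1] [0.03 0.01 0.19]
   [11.4  3.9 -0.1] [0.03 0.01 0.19]
   [11.4  3.9 -0.1] [0.03 0.01 0.19]
shank axis-ish rel eef (scene, front surf -3.3mm) [ 0.0052 -0.0026] n 72 tilt dx/dz,dy/dz [-0.001  0.006]
gold ((535.231689453125, 132.0741424560547), (43.4690055847168, 45.403194427490234), 79.41390991210938) 160
246 181
295 313 220 231
hole 304.1136363636364 225.5909090909091 44 world at z=.085 [[0.53656074 0.13219022 0.085     ]]
```

View pics/g9.png

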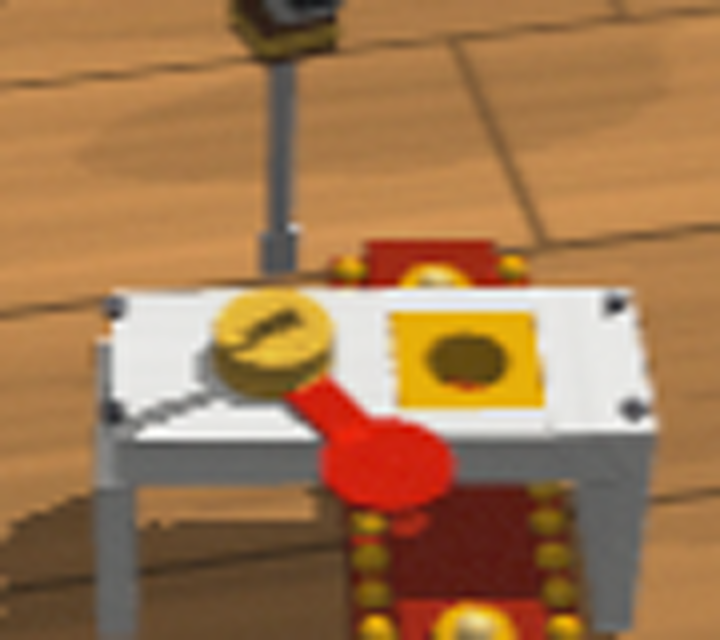

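The picture shows the rod clear of the knob with its tip at (277,270), and the bore at (467,360). The scene frame is offset from the robot by about (+1.7,-2.6) mm, so the target TCP is about (0.5337,0.1342).

Call:
apply_moves(
  moves=[
    {"jaw": 0,"offset": [11.4,4.1,0],"rot": [0.1,0,0]},
    {"jaw": 0,"offset": [11.4,4.1,0],"rot": [0,0,0]},
    {"jaw": 0,"offset": [11.4,4.1,0],"rot": [0,0,0]},
    {"jaw": 0,"offset": [11.4,4.1,0],"rot": [0,0,0]},
    {"jaw": 0,"offset": [11.4,4.2,0],"rot": [0,0,0]},
  ],
)

```text
time_s: 16.23
eef_pos: [0.5329, 0.1351, 0.2246]
eef_rot: [-0.001, 0.636, 0.772, -0.001]
wrist_force: [-0.0, -0.6, -1.8]
opening: 0.276
grasp_force: 59.1
```

Call:
apply_moves(
  moves=[
    {"jaw": 0,"offset": [0,0,10],"rot": [0,0,0]},
    {"jaw": 0,"offset": [0,0,10],"rot": [0,0,0]},
    {"jaw": 0,"offset": [0,0,5],"rot": [0,0,0]},
    {"jaw": 0,"offset": [0,0,0],"rot": [0,0,0]},
    {"jaw": 0,"offset": [0,0,0],"rot": [0,0,0]},
  ],
)

```text
time_s: 16.85
eef_pos: [0.5331, 0.1338, 0.2]
eef_rot: [-0.0, 0.636, 0.771, -0.001]
wrist_force: [0.6, -0.3, -1.2]
opening: 0.276
grasp_force: 59.1
```

```bash
python3 - <<'E'
from rod import *
plan([.5337,.1342,.152],11,1)
p,d,w,o=rodcheck()
# shank columns near hole vs gold square columns from last clean image
g=cv2.imread("gold.png",0)>0
vv,uu=np.nonzero(g)
print("gold cols per row",[(r,uu[vv==r].min(),uu[vv==r].max()) for r in range(220,232)])
for z in (.15,.13,.115):
    c,r=project("scene",[.5353,.1318,z])[0]; row=p[int(round(r)),int(c)-8:int(c)+9].astype(int); print(round(r),c.round(1),row.sum(1).tolist())
top,_=ctrl.camera("top"); t=project("top",[.5337,.1342,.09])[0].astype(int)
u,v=project("scene",[.533,.12,.1])[0].astype(int);print(u-25,v-25)
cv2.imwrite("pics/g10.png",cv2.resize(p[v-25:v+25,u-25:u+25,::-1],(600,600),interpolation=cv2.INTER_CUBIC))
E
```

```text
pos [0.5331 0.1338 0.2   ] yaw_y 10.94 q6 -0.16 F [ 0.6 -0.3 -1.2] open 0.276 g 59.1 t 16.85
total [ 0.3  0.8 48. ] [-0.08  0.   -0.06]
   [ 0.3  0.8 48. ] [-0.08  0.   -0.06]
shank axis-ish rel eef (scene, front surf -3.3mm) [ 0.0047 -0.0026] n 64 tilt dx/dz,dy/dz [-0.006 -0.004]
gold cols per row [(220, np.int64(295), np.int64(311)), (221, np.int64(295), np.int64(312)), (222, np.int64(295), np.int64(312)), (223, np.int64(295), np.int64(312)), (224, np.int64(295), np.int64(311)), (225, np.int64(295), np.int64(312)), (226, np.int64(296), np.int64(312)), (227, np.int64(296), np.int64(313)), (228, np.int64(296), np.int64(313)), (229, np.int64(296), np.int64(313)), (230, np.int64(296), np.int64(313)), (231, np.int64(296), np.int64(313))]
204 305.3 [405, 404, 403, 404, 405, 408, 410, 336, 257, 248, 295, 388, 381, 296, 313, 375, 401]
211 304.8 [219, 218, 218, 220, 224, 221, 223, 230, 249, 240, 248, 300, 383, 412, 404, 385, 349]
216 304.5 [381, 419, 386, 389, 460, 485, 432, 367, 291, 247, 328, 306, 224, 239, 267, 269, 358]
274 195
```

View pics/g10.png

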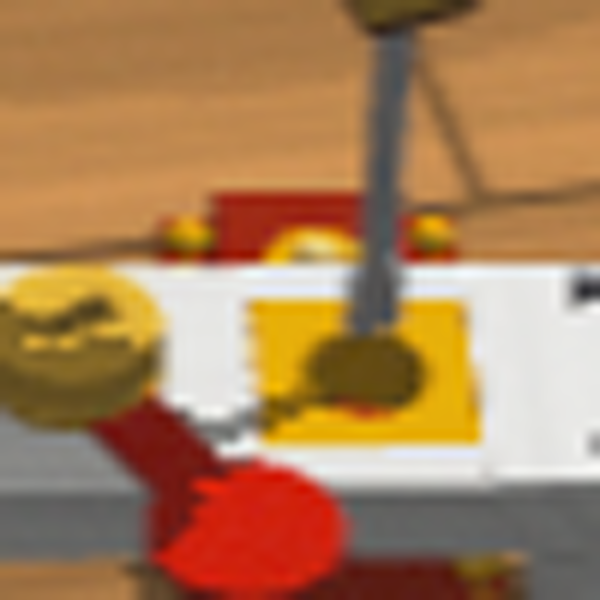

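Tip at (371,330), hole centre at (365,372). Extrapolated straight down, the rod lines up with the hole to within about 1 mm. I'll nudge +0.5 mm in x and lower by 48 mm.

Call:
apply_moves(
  moves=[
    {"jaw": 0,"offset": [0,0.5,3],"rot": [0,0,0]},
    {"jaw": 0,"offset": [0,0,5],"rot": [0,0,0]},
    {"jaw": 0,"offset": [0,0,5],"rot": [0,0,0]},
    {"jaw": 0,"offset": [0,0,5],"rot": [0,0,0]},
    {"jaw": 0,"offset": [0,0,3],"rot": [0,0,0]},
  ],
)

```text
time_s: 17.58
eef_pos: [0.533, 0.1342, 0.1782]
eef_rot: [-0.001, 0.636, 0.771, -0.001]
wrist_force: [-0.6, 0.5, -2.4]
opening: 0.275
grasp_force: 59.1
```

```bash
python3 - <<'E'
from rod import *
plan([.5336,.1338,.152],11,5)
p,d,w,o=rodcheck()
hsv=cv2.cvtColor(p,cv2.COLOR_RGB2HSV).astype(int)
near=np.hypot(w[...,0]-.5355,w[...,1]-.132)<.045
gold=near&(hsv[...,0]>17)&(hsv[...,0]<33)&(hsv[...,1]>120)&(hsv[...,2]>70)&(abs(w[...,2]-.085)<.01)
print("gold",rect(w,gold),gold.sum())
for z in(.1,.12): 
    s=(np.hypot(w[...,0]-.5355,w[...,1]-.132)<.02)&(abs(w[...,2]-z)<.01); q=w[s]; print(z,len(q),q.mean(0).round(4),np.median(q,0).round(4))
u,v=project("scene",[.5353,.1315,.085])[0].astype(int);print(u-15,v-15)
for r in range(v-8,v+6): print(r,''.join("G" if gold[r,c] else ("." if p[r,c].sum()>330 else "#" if hsv[r,c,1]<90 else "d") for c in range(u-14,u+15)))
E
```

```text
pos [0.533  0.1342 0.1782] yaw_y 10.97 q6 -0.16 F [-0.6  0.5 -2.4] open 0.275 g 59.1 t 17.575
total [-0.5  0.5 26.2] [-0.14 -0.01 -0.03]
   [-0.1  0.1  5.2] [-0.03 -0.   -0.01]
   [-0.1  0.1  5.2] [-0.03 -0.   -0.01]
   [-0.1  0.1  5.2] [-0.03 -0.   -0.01]
   [-0.1  0.1  5.2] [-0.03 -0.   -0.01]
   [-0.1  0.1  5.2] [-0.03 -0.   -0.01]
shank axis-ish rel eef (scene, front surf -3.3mm) [ 0.0049 -0.0027] n 62 tilt dx/dz,dy/dz [ 0.01  -0.001]
gold ((533.3401489257812, 132.54246520996094), (45.078609466552734, 46.98326873779297), 79.4929428100586) 161
0.1 24 [0.5373 0.1313 0.0993] [0.5372 0.1307 0.0998]
0.12 17 [0.5382 0.1322 0.119 ] [0.5385 0.132  0.1204]
288 210
217 ................#............
218 ................#............
219 ................#............
220 ......GGGGGGGG.###GGGGGG.....
221 ......GGGGGGGG.##.GGGGGG.....
222 ......GGGGGGGGd##GGGGGGG.....
223 ......GGGGGGGGd##.GGGGGG.....
224 ......GGGGGGGG#####GGGGG.....
225 ......GGGGGGGd####dGGGGG.....
226 .......GGGGddd####dGGGGGG....
227 ......GGGGddd#####ddGGGGG....
228 .......GGGGdd#####dGGGGGG....
229 .......GGGG.GGGdddGGGGGGG....
230 d.....#GGGGGGGGGGGGGGGGGG....
```

The blade is inside the hole rim, centred to within about 0.5 px, with no contact force. Finish the descent.

Call:
apply_moves(
  moves=[
    {"jaw": 0,"offset": [0,0.6,6],"rot": [-0.1,0,0]},
    {"jaw": 0,"offset": [0,0,7],"rot": [0,0,0]},
    {"jaw": 0,"offset": [0,0,7],"rot": [0,0,0]},
    {"jaw": 0,"offset": [0,0,5],"rot": [0,0,0]},
    {"jaw": 0,"offset": [0,0,2],"rot": [0,0,0]},
  ],
)

```text
time_s: 18.25
eef_pos: [0.5336, 0.1343, 0.1512]
eef_rot: [-0.0, 0.636, 0.771, -0.0]
wrist_force: [-0.6, -0.6, -1.0]
opening: 0.272
grasp_force: 59.1
```

Call:
apply_moves(
  moves=[
    {"jaw": 0,"offset": [0,0,0],"rot": [0,0,0]},
    {"jaw": 0,"offset": [0,0,0],"rot": [0,0,0]},
    {"jaw": 0,"offset": [0,0,0],"rot": [0,0,0]},
    {"jaw": 0,"offset": [0,0,0],"rot": [0,0,0]},
    {"jaw": 0,"offset": [0,0,0],"rot": [0,0,0]},
  ],
)

```text
time_s: 18.88
eef_pos: [0.5339, 0.1343, 0.1519]
eef_rot: [0.0, 0.636, 0.771, 0.0]
wrist_force: [0.6, -0.4, -1.3]
opening: 0.271
grasp_force: 59.1
```

```bash
python3 - <<'E'
from rod import *
plan([.5338,.1342,.152],11,1)
p,d,w,o=rodcheck()
hsv=cv2.cvtColor(p,cv2.COLOR_RGB2HSV).astype(int)
for z in(.095,.11): 
    s=(np.hypot(w[...,0]-.5355,w[...,1]-.132)<.02)&(abs(w[...,2]-z)<.01); q=w[s]; print(z,len(q),q.mean(0).round(4))
u,v=project("scene",[.5353,.1315,.085])[0].astype(int)
for r in range(v-8,v+6): print(r,''.join("G" if hsv[r,c,1]>150 and 17<hsv[r,c,0]<33 and hsv[r,c,2]>120 else ("." if p[r,c].sum()>330 else "#" if hsv[r,c,1]<90 else "d") for c in range(u-14,u+15)))
E
```

```text
pos [0.5339 0.1343 0.1519] yaw_y 10.97 q6 -0.16 F [ 0.6 -0.4 -1.3] open 0.271 g 59.1 t 18.875
total [-0.1 -0.1 -0.1] [ 0.01 -0.   -0.03]
   [-0.1 -0.1 -0.1] [ 0.01 -0.   -0.03]
shank axis-ish rel eef (scene, front surf -3.3mm) [ 0.0031 -0.0018] n 185 tilt dx/dz,dy/dz [ 0.257 -0.065]
0.095 36 [0.537  0.132  0.0913]
0.11 20 [0.539  0.1323 0.1099]
217 ................##...........
218 ................##...........
219 ................##...........
220 ......GGGGGGGGGd##GGGGG......
221 ......GGGGGGGGGd##GGGGGG.....
222 ......GGGGGGGGG###GGGGGG.....
223 ......GGGGGGGdd###GGGGGG.....
224 ......GGGGGGddd###dGGGGG.....
225 ......GGGGGdddd###ddGGGG.....
226 ......dGGGddddd###ddGGGG.....
227 ......dGGGGGdd####ddGGGGG....
228 .......GGGGdddd##ddGGGGGG....
229 .......GGGGGGG.d.GGGGGGGG....
230 d.....#GGGGGGGGGGGGGGGGGG....
```

```bash
python3 - <<'E'
from h import *
p=np.load("last.npz")["p"].astype(int)
print(np.arange(296,315))
for r in range(208,230): print(r,p[r,296:315,0].tolist())
o=ctrl.get_obs()["eef_pos"]
for z in(.12,.1,.085):print(z,project("scene",[[.5356,.1317,z],[.535,.1323,z]]).round(1).tolist())
E
```

```text
[296 297 298 299 300 301 302 303 304 305 306 307 308 309 310 311 312 313
 314]
208 [206, 206, 205, 174, 121, 80, 60, 48, 48, 73, 81, 66, 40, 46, 56, 70, 79, 156, 192]
209 [208, 208, 208, 161, 95, 87, 81, 57, 45, 55, 70, 72, 69, 61, 54, 94, 90, 132, 183]
210 [200, 201, 201, 201, 157, 101, 89, 68, 48, 48, 48, 59, 72, 85, 94, 96, 98, 117, 163]
211 [159, 159, 158, 157, 159, 120, 93, 92, 81, 73, 88, 96, 96, 95, 93, 81, 95, 112, 123]
212 [158, 159, 158, 157, 158, 157, 113, 87, 96, 98, 97, 89, 78, 68, 55, 78, 102, 130, 143]
213 [159, 158, 159, 159, 157, 156, 125, 84, 72, 73, 64, 69, 108, 172, 216, 177, 162, 174, 176]
214 [159, 188, 215, 226, 223, 220, 196, 136, 82, 65, 77, 120, 143, 176, 203, 195, 180, 176, 176]
215 [187, 223, 219, 220, 235, 235, 231, 216, 140, 82, 84, 150, 134, 111, 129, 152, 176, 183, 185]
216 [219, 231, 182, 164, 192, 203, 201, 204, 142, 82, 84, 138, 157, 153, 170, 170, 178, 184, 183]
217 [230, 229, 229, 229, 229, 229, 228, 213, 139, 81, 85, 202, 227, 226, 227, 226, 236, 237, 233]
218 [229, 229, 229, 227, 227, 227, 228, 213, 139, 84, 85, 200, 227, 226, 226, 227, 230, 231
[... 480 characters left out ...]
, 230, 233, 233]
224 [230, 230, 228, 191, 129, 102, 101, 90, 84, 82, 94, 98, 127, 213, 230, 230, 230, 234, 233]
225 [231, 231, 212, 148, 103, 98, 98, 90, 82, 83, 98, 100, 97, 176, 223, 230, 230, 227, 228]
226 [133, 133, 132, 117, 107, 100, 99, 90, 85, 84, 96, 98, 95, 164, 221, 230, 231, 225, 227]
227 [134, 132, 134, 154, 127, 97, 100, 89, 83, 83, 97, 98, 94, 192, 226, 230, 230, 211, 221]
228 [133, 134, 135, 135, 117, 100, 119, 102, 82, 84, 99, 98, 167, 220, 230, 230, 231, 201, 218]
229 [135, 134, 134, 135, 134, 197, 218, 165, 124, 150, 163, 216, 229, 230, 230, 230, 230, 213, 225]
0.12 [[304.6, 214.4], [304.8, 214.2]]
0.1 [[304.2, 220.7], [304.3, 220.5]]
0.085 [[303.8, 225.4], [304.0, 225.2]]
```

Sub-pixel columns at the bush face put the rod at 304.65 and the hole centre at 303.95. That calls for about 1.7 mm towards -y, and from the rows about 0.6 mm towards +x. Clearance is ample, so I'll correct.

Call:
apply_moves(
  moves=[
    {"jaw": 0,"offset": [-0.6,0.1,0],"rot": [0,0,0]},
    {"jaw": 0,"offset": [-0.6,0.1,0],"rot": [0,0,0]},
    {"jaw": 0,"offset": [-0.6,0.1,0],"rot": [0,0,0]},
    {"jaw": 0,"offset": [0,0,0],"rot": [0,0,0]},
    {"jaw": 0,"offset": [0,0,0],"rot": [0,0,0]},
  ],
)

```text
time_s: 19.55
eef_pos: [0.5345, 0.1325, 0.1517]
eef_rot: [-0.0, 0.636, 0.771, -0.0]
wrist_force: [1.7, -0.5, -1.8]
opening: 0.273
grasp_force: 59.1
```

```bash
python3 - <<'E'
from h import *
plan([.5344,.1326,.152],11,1)
p,d=ctrl.camera("scene");p=p.astype(int)
print(np.arange(296,315))
for r in list(range(216,230)): print(r,p[r,296:315,0].tolist())
# edge fits of rod between rows 214-221
for r in(217,218,219,221):
    x=np.arange(300,310);v=p[r,300:310,0];wt=np.clip((v.max()-v)/(v.max()-v.min()),0,1);print(r,(x*wt).sum()/wt.sum(),wt.sum())
w=cloud("scene",d);m=(np.hypot(w[...,0]-.5385,w[...,1]-.13)<.012)&(w[...,2]>.09)&(w[...,2]<.13);s=w[m];print(len(s),s.mean(0).round(4),np.polyfit(s[:,2],s[:,0],1)[0].round(3),np.polyfit(s[:,2],s[:,1],1)[0].round(3))
E
```

```text
pos [0.5345 0.1325 0.1517] yaw_y 10.97 q6 -0.16 F [ 1.7 -0.5 -1.8] open 0.273 g 59.1 t 19.55
total [ 0.1 -0.1 -0.3] [-0.   -0.   -0.03]
   [ 0.1 -0.1 -0.3] [-0.   -0.   -0.03]
[296 297 298 299 300 301 302 303 304 305 306 307 308 309 310 311 312 313
 314]
216 [219, 230, 182, 161, 191, 202, 202, 155, 98, 82, 112, 147, 157, 152, 173, 171, 178, 185, 184]
217 [229, 230, 229, 229, 229, 228, 228, 174, 97, 84, 153, 217, 227, 226, 226, 226, 236, 237, 233]
218 [229, 230, 228, 229, 229, 229, 227, 161, 80, 82, 174, 221, 226, 227, 227, 226, 231, 232, 231]
219 [230, 229, 228, 228, 228, 228, 228, 161, 81, 84, 176, 221, 226, 226, 227, 227, 221, 226, 231]
220 [230, 230, 230, 230, 231, 231, 230, 165, 82, 83, 180, 224, 230, 230, 230, 231, 222, 226, 231]
221 [231, 230, 230, 230, 230, 230, 216, 142, 83, 83, 185, 225, 230, 230, 230, 229, 203, 218, 231]
222 [230, 230, 229, 230, 230, 220, 198, 132, 81, 82, 189, 227, 230, 230, 231, 231, 219, 224, 230]
223 [230, 230, 230, 224, 181, 132, 105, 85, 84, 84, 98, 148, 216, 230, 230, 230, 230, 233, 232]
224 [230, 230, 227, 191, 129, 103, 96, 86, 83, 88, 93, 95, 129, 213, 230, 231, 230, 235, 233]
225 [230, 230, 216, 154, 103, 97, 112, 98, 83, 90, 96, 96, 96, 175, 223, 230, 230, 227, 228]
226 [134, 134, 189, 156, 104, 100, 93, 84, 82, 90, 96, 96, 96, 164, 220, 230, 230, 224, 227]
227 [134, 135, 134, 154, 128, 97, 93, 85, 84, 93, 96, 97, 96, 192, 227, 230, 230, 212, 221]
228 [134, 134, 134, 135, 116, 100, 90, 84, 83, 95, 99, 94, 166, 220, 230, 230, 230, 201, 217]
229 [135, 134, 133, 134, 211, 222, 208, 158, 123, 167, 186, 220, 230, 231, 230, 230, 230, 214, 225]
217 304.6932084309133 2.944827586206897
218 304.5322580645161 2.912751677852349
219 304.5225653206651 2.8639455782312924
221 304.304932735426 3.0340136054421767
36 [0.5394 0.1303 0.1079] -0.027 0.024
```

The rod now projects to column ≈304.0 at the bush face and the hole centre is at ≈303.95. It is upright and still, there's no contact force, and the tip is at z≈0.048. Handing in.

```bash
python3 -c "
from bench import ctrl
o=ctrl.get_obs();print(o['eef_pos'],o['dq'].round(3),o['wrist_force'])
print(ctrl.hand_in())"
```

```text
[0.53448486 0.1325553  0.15174791] [-0.001  0.001  0.002  0.001 -0.     0.002] [ 0.38404128  0.10139148 -1.50054787]
the job is handed in; nothing more can be done
None
```

The job is handed in: the shutter is turned to its stop, and the rod is held upright and centred in the gilded hole to within about 1 mm by the camera. Its tip is in the gap at about z = 48 mm; I worked that out from the grip height because I couldn't see the tip there.

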